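# Free the marked tag and lean it on the stand

## Task

The wooden tag in the marking machine is done: lift the small lever on the side of the machine's head all the way up to free the tag, and only then draw the tag out. Stand it in the sloping stand with its plain end down in the pocket against the ledge and its hole end up, leaning back on the slope; the pocket's cheeks leave no room for fingers, so for this it has to be held nearer the hole end. Leave the lever up and everything else on the desk where it is.

Things in the scene. Friction and masses are not known exactly. Their poses are not given: they have to be found in the camera images.
- machine: Bench marking machine, fixed: grey bed 30 mm high, 130 wide; column at the back (x over 100 mm); white head 100 mm wide over the bed, underside 80 and top 130 mm above the desk. Origin on the desk under the middle of the head's front face; x into the machine, y to its left, z up. The bed reaches 35 mm in front of the head. The lever moves a foot whose pin sits in the tag's hole.
- lever (a joint): Angle (rad) of the small lever on the left (+y) side of the head. 0 = right down: it points out to the machine's front, 0.15 rad below level; grows as the knob is lifted; 1.5 = top stop, lever nearly upright. It stays where it is left (about 1.5 N at the knob moves it). The pin is clear of the tag from about 0.7.
- lever_knob (a point): Centre of the black cylindrical knob at the end of the lever: 18 mm diameter, 22 mm long along the machine's y axis; 95 mm from the pivot, carried on a steel rod 10 mm thick.
- lever_pivot (a point): Pivot of the lever on the machine, 105 mm above the desk, 15 mm behind the head's front face and 66 mm to the left of its middle. The lever turns about the machine's y axis.
- tag: Flat wooden tag, 200 x 54 x 14 mm (x, y, z), 0.1 kg. Origin at the centre of its underside. An 18 mm hole goes through it 30 mm from its +x end. It starts flat on the machine's bed, hole end under the head, about 110 mm of the plain end out in front of the head; the last 75 mm are clear of the bed, underside 30 mm above the desk.
- tag_plain_end (a point): Middle of the tag's plain end face (-x end), at half its thickness.
- tag_hole_end (a point): Middle of the tag's end face nearest the hole (+x end), at half its thickness.
- stand: Dark steel sloping stand, fixed, base x -100 to 60, y -45 to 45 mm. Origin on the desk; x from its foot to its raised back, z up. Its back rises to +x at 40 degrees to the desk. The low end is a pocket: a ledge 23 mm high square to the slope, and two cheeks 24 mm high, 66 mm apart, running 75 mm up the slope. Above them the back is 40 mm wide (narrower than the tag) and ends 154 mm up the slope.
- stand_seat (a point): Where the middle of the tag's lower end face belongs: against the ledge, midway between the cheeks, 7 mm above the sloping floor.
- stand_top (a point): Where the middle of the tag's upper end face belongs: 200 mm up the slope from stand_seat.
- calculator: Grey desk calculator, 150 x 90 x 18 mm, a bystander. Origin under its centre.
- tape: Roll of clear tape lying flat, 84 mm across, 24 mm high, a bystander. Origin under its centre.
- mug: White mug, 80 mm across, 90 mm high, a bystander. Origin under its centre.
- stapler: Black stapler, 140 x 36 mm, about 45 mm high, a bystander. Origin under its centre.
- glue: White glue bottle, 52 mm across, 130 mm high, a bystander. Origin under its centre.
- notebook: Blue notebook, 150 x 105 x 16 mm, a bystander. Origin under its centre.
There are look-alikes about, which are no part of the job. What is meant by the tag is not green or pink, and is the larger of those in its own colour.

How it is judged (in metres and radians):
On the way:
1. the lever is raised (above 1.1 rad) while the tag still lies under the head (moved less than 25 mm) (value of joint lever above 1.1 rad and distance of tag from where it was at the start of the episode below 0.025 m), for 0.2 s.
At the end, for the whole second after the job is handed in: The tag rests still on the stand: the middle of its plain end within 20 mm of stand_seat and the middle of its hole end within 25 mm of stand_top, touching the stand; the lever is still above 1.1 rad (value of joint lever above 1.1 rad and distance between tag_plain_end and stand_seat below 0.02 m and distance between tag_hole_end and stand_top below 0.025 m and linear speed of tag below 0.02 m/s and contact force between tag and stand above 0.1 N).
It fails at once if the tag is drawn more than 25 mm while the lever is still below 0.6 rad (value of joint lever below 0.6 rad and distance of tag from where it was at the start of the episode above 0.025 m and horizontal distance between tag and machine below 0.08 m).
It fails at once if a bystander is moved more than 40 mm (distance of any of calculator, tape, mug, stapler, glue, notebook from where it was at the start of the episode above 0.04 m).
It also fails if it takes over 62 s, if anything falls off the work surface, if the arm or the gripper's body presses on something with over 40 N, if the wrist force passes 120 N, or if a joint passes its speed limit or range.

## Robot

A 6-joint arm with a two-finger parallel gripper is mounted at the origin on the work surface. World frame = base frame: x ahead of the robot, y to its left, z up, the work surface at z = 0. Lengths are in mm, angles in rad, forces in N, time in s.
With the tool pointing down it reaches from about 275 to 1000 mm from the base axis. Payload 8.4 kg.
Tool frame: the origin (TCP) lies midway between the tips of the shut fingers; the grasp point (between the pads) lies 19 mm behind it; z points along the fingers, y is the line along which they close (so a half turn about z gives the same grasp; the last joint's range is limited). The gripper opens to 85 mm and grips with 20 to 120 N. Pads are 22 mm wide; open, the fingers measure 114 mm over their backs; the gripper's body (76 mm by 85 mm) begins 54 mm behind the grasp point. The pads swing forward as they close: fully open they stand 13 mm farther back than shut.
Start: joints at [-1.263, 0.353, 1.633, -0, 1.155, -0.002], TCP at [190.541, -595.249, 231.281] pointing down, gripper open.
Joint ranges: [-2.63, 2.63], [-0.92, 2.1], [0.06, 2.66], [-1.3, 4.44], [0, 2.69], [-3.02, 3.02]. Speed limits (rad/s): [2.22, 2.22, 2.79, 3.14, 3.14, 3.14].

## Interface

Orientations are given as [roll, pitch, yaw] about the fixed x, y, z axes, in that order (R = Rz(yaw) Ry(pitch) Rx(roll)).
In Python, from rig import r, cams gives the robot as it stands. The module is installed in compiled form; this text tells all that it offers.
- The arm moves only by the tool send_rows, never from a script. Its argument "targets" is one flat list of numbers, 7 for each row, row after row: the shift along the tool's x, y, z in m, then the turn, a rotation vector about the tool's x, y, z in rad, then the opening, from -1 (shut) to 1 (fully open). In form: [tx, ty, tz, wx, wy, wz, fingers, tx, ty, tz, wx, wy, wz, fingers, ...]. A call has 1 to 12 rows; each row is the pose to reach, as a shift and turn from the pose commanded when the call began, along the tool's axes at that moment; what a row does not reach only later rows make up. A row lasts 1/12 s, in which the tool goes at most 41.7 mm and 7.16 degrees, less where a joint would pass 70% of its speed; a pose out of reach is approached as far as the arm can. A call with a gripper value outside its range is refused whole. The fingers move at their own pace and stop on an object; "grip_force" is the grip in N (left out, the last holds). Time passes only in rows, so rows that repeat a pose let the fingers close. It gives the time, the measured TCP pose, the force, the opening and the grip force at its end, in the units of the state.
- r.sense(): the state, without advancing time (a new reading comes with each control period).
- cams.grab_frame(name): name is "side" or "top" or "wrist"; returns a dict with "color" (384x512x3 uint8, blue, green, red), "fx", "fy", "cx", "cy" (pixels), "xyz" and "attitude" of the camera in the world. Camera axes: x right, y down, z forward; pixel columns grow to the right and rows downward; lengths in mm; the calibration is good to about 2 mm. A picture is of the moment at which its call begins. There is no depth.
- r.sign_off(): hands the job in; it is judged then, once.
The state is a dict: "clock": time; "qpos": joint angles; "qvel": joint speeds; "joint_efforts": joint torques, N m; "eef_pos": TCP position; "tcp_rot": TCP orientation; "contact_force": force on the tool from outside, world axes, zero at the start; "wrist_torque": the same for the moment, N m; "opening": opening from 0.0 (shut) to 1.0 (fully open); "grasp_force": force on a finger pad.
Only numpy, scipy, OpenCV 4.12 (cv2) and the standard library are available. Lean on these libraries where they do the work, as an engineer would, in place of code of your own. Each camera call takes 0.05 s, during which the arm holds its last target. There are 200 camera calls.

## Working session

There is one attempt and no reset: what is moved stays moved. The work goes in short steps, Python scripts to look and compute and a tool call to move; the robot and the scene stay as the last step left them, time stands still between calls to the robot, and variables do not carry over. Pictures are saved under pics/ and viewed, at most 10 in all, crops included, and the job is handed in when it is done.

Besides the shell and the picture viewer there is one more tool, called as a command line: name --argument value ..., lists and objects as JSON in quotes. send_rows: Moves the arm, as the interface text tells. Its arguments: {"type":"object","properties":{"targets":{"type":"array"},"grip_force":{"type":"number"}},"required":["targets"]}

```bash
mkdir -p pics; cat > h.py <<'E'
import numpy as np, cv2
from scipy.spatial.transform import Rotation as R
from rig import r, cams
def grab(n,save=None):
    f=cams.grab_frame(n)
    if save: cv2.imwrite('pics/'+save,f['color'])
    return f
def camR(f):
    a=np.array(f['attitude'],float)
    return a if a.shape==(3,3) else R.from_euler('xyz',a).as_matrix()
def ray(f,u,v):
    return camR(f)@np.array([(u-f['cx'])/f['fx'],(v-f['cy'])/f['fy'],1.])
def onz(f,u,v,z):
    d=ray(f,u,v);o=np.array(f['xyz'],float);return o+d*(z-o[2])/d[2]
def proj(f,p):
    c=camR(f).T@(np.array(p,float)-np.array(f['xyz']));return f['fx']*c[0]/c[2]+f['cx'],f['fy']*c[1]/c[2]+f['cy']
E
python3 - <<'E'
from h import *
s=r.sense();print(s)
fs=[grab(n,n+'1.png') for n in('top','side','wrist')]
for f in fs: print({k:v for k,v in f.items() if k!='color'})
cv2.imwrite('pics/ts.png',cv2.resize(np.vstack([fs[0]['color'],fs[1]['color']]),(400,600)))
E
```

```text
{'clock': 0.0, 'qpos': array([-1.26338440e+00,  3.53651895e-01,  1.63410409e+00, -6.41581217e-06,
        1.15519674e+00, -2.40554347e-03]), 'qvel': array([ 0.00114893,  0.00189007, -0.00051667,  0.0002884 , -0.0014925 ,
       -0.00035571]), 'joint_efforts': array([-9.71604786e-04, -6.05256915e+01, -3.42062402e+01,  3.36902679e-05,
        9.61618731e-03,  8.29382907e-05]), 'eef_pos': array([ 190.40938253, -594.80898492,  230.57219217]), 'tcp_rot': array([-3.14023257e+00,  2.59439780e-06,  3.09820068e-01]), 'contact_force': array([ 0.29154206,  0.02889267, -0.05634573]), 'wrist_torque': array([ 0.0002231 , -0.0006303 , -0.03198223]), 'grasp_force': 0.0, 'opening': 1.0036273179578854}
{'fx': 442.6623540833265, 'fy': 442.6623540833265, 'cx': 251.9771902338818, 'cy': 194.27461326908949, 'xyz': array([ 393.61584128,  -13.33169558, 1711.25146471]), 'attitude': array([-3.04038198e+00, -6.24016669e-04, -1.59365982e+00])}
{'fx': 465.3671362423949, 'fy': 465.3671362423949, 'cx': 253.4281395818591, 'cy': 200.79815928113544, 'xyz': array([-48.79604252, 977.90158705, 887.14672744]), 'attitude': array([-2.15111052,  0.02367435, -2.58316832])}
{'fx': 318.2005780484955, 'fy': 318.2005780484955, 'cx': 258.869857876994, 'cy': 191.26602089766507, 'xyz': array([ 261.29344448, -572.27016238,  372.78781554]), 'attitude': array([ 2.84319027e+00,  6.41355199e-04, -1.26120456e+00])}
```

View pics/top1.png

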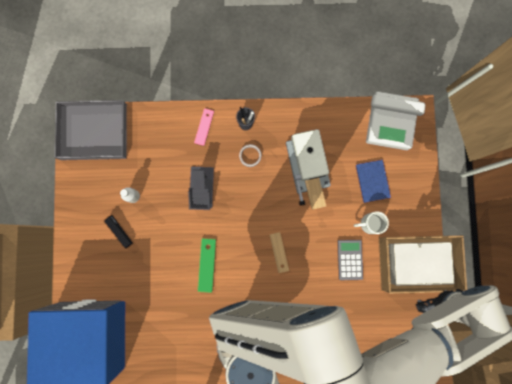

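View pics/side1.png

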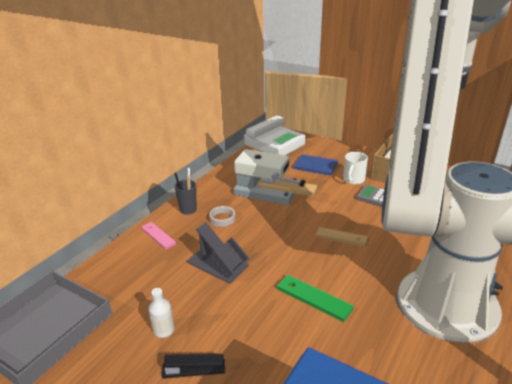

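Candidates for the tag: tan tag in the machine (top 316,192), small tan one on the desk (280,252), green (207,265), pink (204,127). By the description it is the one in the machine. I'll check that with close crops.

```bash
python3 - <<'E'
import cv2,numpy as np
t=cv2.imread('pics/top1.png');s=cv2.imread('pics/side1.png')
z=lambda i,x,y,w,h:cv2.resize(i[y:y+h,x:x+w],(400,300),interpolation=cv2.INTER_CUBIC)
cv2.imwrite('pics/z1.png',np.vstack([np.hstack([z(t,270,125,100,75)[:, :],z(t,165,150,80,60)]),np.hstack([z(s,225,142,100,75),z(s,175,215,90,67)])]))
cv2.imwrite('pics/z2.png',cv2.resize(t[125:215,265:345],(533,600),interpolation=cv2.INTER_CUBIC))
E
```

```text
(no output)
```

View pics/z1.png

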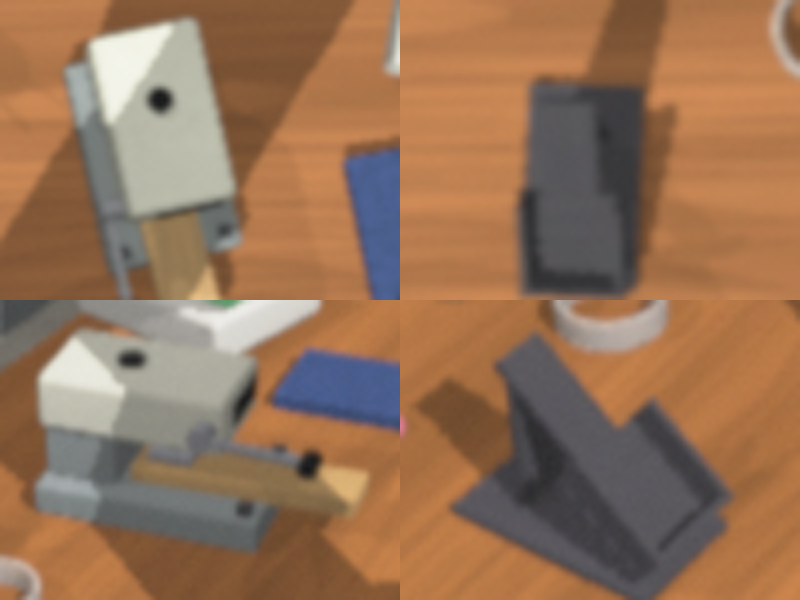

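The crops show the machine with its large tan tag sticking out towards the robot, the lever on the left lying down (knob near side px 302,258 in the z1 picture), and the stand with its low pocket end towards the robot (base near top px 189-213, 166-209). The tag in the machine is the right choice. Next I compute rough poses.

```bash
python3 - <<'E'
from h import *
t=cams.grab_frame('top');s=cams.grab_frame('side')
print('head FR,FL,BL,BR')
P=[onz(t,270+x/4,125+y/4,130)for x,y in((235,190),(130,217),(88,42),(193,18))]
for p in P:print(p.round())
yaw=np.arctan2(*(P[2]-P[1]+P[3]-P[0])[1::-1]);print('yaw',yaw, np.arctan2(*(P[1]-P[0])[1::-1])-np.pi/2)
def tri(a,b):
    A=[];B=[]
    for f,(u,v) in((t,a),(s,b)):
        d=ray(f,u,v);d/=np.linalg.norm(d);M=np.eye(3)-np.outer(d,d);A.append(M);B.append(M@f['xyz'])
    return np.linalg.solve(sum(A),sum(B))
# dark mask knob
for n,f,(x0,y0,x1,y1) in(('t',t,(294,192,312,212)),('s',s,(292,248,312,266))):
    g=f['color'][y0:y1,x0:x1].max(2)<60
    v,u=np.nonzero(g);print(n,len(u),u.mean()+x0 if len(u) else 0,v.mean()+y0 if len(v) else 0)
# side: knob tile BL (308,163 below 300)
print('knob tri',tri((301,202),(225+308/4,142+163/4)))
print('stand desk corners (top)')
for x,y in((522,290),(632,295),(642,88),(530,80)): print(onz(t,165+(x-400)/5,150+y/5,0).round())
print('side base corners: back-left?, front-left, front right')
for x,y in((455,205),(647,300),(727,225)): print(onz(s,175+(x-400)*90/400,215+y*67/300,0).round())
for x,y in((455,505),(647,600),(727,525)): print(onz(s,175+(x-400)*90/400,215+(y-300)*67/300,0).round())
m=(t['color'][170:215,295:335]).astype(int)
b,g,rr=m[...,0],m[...,1],m[...,2]
E
```

```text
head FR,FL,BL,BR
[ 627. -297.  130.]
[ 604. -201.  130.]
[ 766. -169.  130.]
[ 786. -265.  130.]
yaw 0.19877552104763177 0.2302418552885288
t 16 301.9375 202.6875
s 0 0 0
knob tri [ 522.85426171 -196.97076104  102.2366435 ]
stand desk corners (top)
[519. 225.   0.]
[514. 140.   0.]
[676. 130.   0.]
[684. 217.   0.]
side base corners: back-left?, front-left, front right
[684. 209.   0.]
[525. 218.   0.]
[519. 134.   0.]
[684. 209.   0.]
[525. 218.   0.]
[519. 134.   0.]
```

send_rows --targets '[0.363, -0.282, 0, 0, 0, 0.1, 1, 0.363, -0.282, 0, 0, 0, 0.1, 1, 0.363, -0.282, 0, 0, 0, 0.1, 1, 0.363, -0.282, 0, 0, 0, 0.1, 1, 0.363, -0.282, 0, 0, 0, 0.1, 1, 0.363, -0.282, 0, 0, 0, 0.1, 1, 0.363, -0.282, 0, 0, 0, 0.1, 1, 0.363, -0.282, 0, 0, 0, 0.1, 1, 0.363, -0.282, 0, 0, 0, 0.1, 1, 0.363, -0.282, 0, 0, 0, 0.1, 1, 0.363, -0.282, 0, 0, 0, 0.1, 1, 0.363, -0.282, 0, 0, 0, 0.1, 1]'

```text
clock: 1.25
eef_pos: [453.5, -211.0, 231.5]
tcp_rot: [-3.14, -0.002, 0.214]
contact_force: [-0.3, 0.6, -0.0]
opening: 1.001
grasp_force: 0.0
```

```bash
python3 - <<'E'
from h import *
f=grab('wrist')
s=r.sense();print(s['clock'],s['eef_pos'],s['tcp_rot'],f['xyz'])
cv2.imwrite('pics/w1.png',cv2.resize(f['color'],(800,600)))
mx=np.array([.978,.208,0]);my=np.array([-.208,.978,0]);o=np.array([615.5,-249,0])
for n,p in(('knob',(-79,66,91)),('pivot',(15,66,105)),('plain',(-110,0,44)),('bedFL',(-35,65,30)),('bedFR',(-35,-65,30)),('hFL',(0,50,130))):
    w=o+mx*p[0]+my*p[1]+[0,0,p[2]];print(n,w.round(),(np.array(proj(f,w))*800/512).round())
E
```

```text
1.3 [ 452.10447902 -213.00920934  231.37398078] [-3.14128977e+00 -7.57428679e-04  2.14681938e-01] [ 525.90765756 -195.42544393  373.83722173]
knob [ 525. -201.   91.] [414. 152.]
pivot [ 616. -181.  105.] [417. -59.]
plain [ 508. -272.   44.] [513. 201.]
bedFL [ 568. -193.   30.] [415.  79.]
bedFR [ 595. -320.   30.] [619.  80.]
hFL [ 605. -200.  130.] [455. -41.]
```

View pics/w1.png

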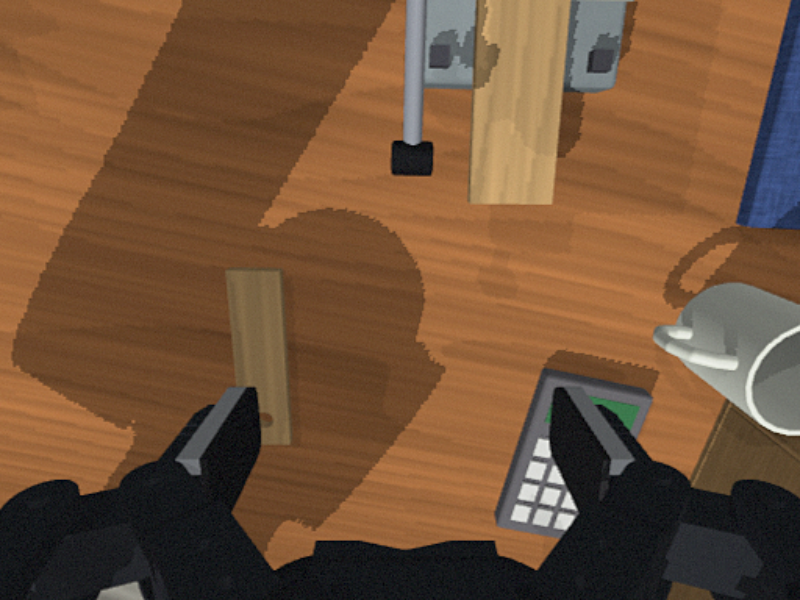

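The wrist picture shows the knob at (412,158), the plain end of the tag at (469-553, 204), and the rod and tag lined up with the tool. The model agrees to about 4 mm. I grip the knob by its end faces.

send_rows --targets '[0.036, 0.001, 0, 0, 0, 0, 1, 0.071, 0.002, 0.01, 0, 0, 0, 1, 0.071, 0.002, 0.05, 0, 0, 0, 1, 0.071, 0.002, 0.09, 0, 0, 0, 1, 0.071, 0.002, 0.125, 0, 0, 0, 1, 0.071, 0.002, 0.15, 0, 0, 0, 1, 0.071, 0.002, 0.159, 0, 0, 0, 1, 0.071, 0.002, 0.159, 0, 0, 0, 0.2, 0.071, 0.002, 0.159, 0, 0, 0, -0.2, 0.071, 0.002, 0.159, 0, 0, 0, -0.6, 0.071, 0.002, 0.159, 0, 0, 0, -1, 0.071, 0.002, 0.159, 0, 0, 0, -1]' --grip_force 25

```text
clock: 2.3
eef_pos: [520.8, -203.0, 73.8]
tcp_rot: [3.142, -0.002, 0.209]
contact_force: [1.1, 31.8, 1.7]
opening: 0.297
grasp_force: 16.2
```

```bash
python3 - <<'E'
from h import *
f=grab('wrist')
s=r.sense();print(s['clock'],s['eef_pos'],s['tcp_rot'],s['opening'],s['grasp_force'],s['contact_force'])
cv2.imwrite('pics/w2.png',f['color'])
E
```

```text
2.35 [ 520.25871817 -200.47811339   73.26679262] [-3.13706352e+00 -1.45929492e-03  2.06886366e-01] 0.24783497759672565 30.44281303882599 [ 3.39921434 15.88335027  2.82384723]
```

View pics/w2.png

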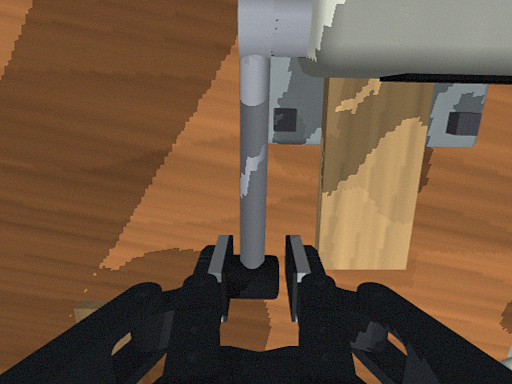

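The picture shows the knob (252,275) between the pads with the rod running up between them. I lift it along the arc.

send_rows --targets '[-0.001, -0.002, -0.012, 0, 0, 0, -1, -0.001, -0.002, -0.024, 0, 0, 0, -1, 0.001, -0.002, -0.035, 0, 0, 0, -1, 0.005, -0.002, -0.047, 0, 0, 0, -1, 0.009, -0.002, -0.058, 0, 0, 0, -1, 0.015, -0.002, -0.068, 0, 0, 0, -1, 0.023, -0.002, -0.077, 0, 0, 0, -1, 0.031, -0.002, -0.086, 0, 0, 0, -1, 0.041, -0.002, -0.093, 0, 0, 0, -1, 0.051, -0.002, -0.099, 0, 0, 0, -1, 0.062, -0.002, -0.104, 0, 0, 0, -1, 0.073, -0.002, -0.107, 0, 0, 0, -1]'

```text
clock: 3.35
eef_pos: [592.1, -186.3, 180.2]
tcp_rot: [3.141, 0.0, 0.21]
contact_force: [-3.6, -3.7, -1.6]
opening: 0.25
grasp_force: 26.6
```

send_rows --targets '[0.003, 0, 0, 0, 0, 0, -1, 0.003, 0, 0, 0, 0, 0, -1]'

```text
clock: 3.52
eef_pos: [592.9, -186.2, 180.2]
tcp_rot: [3.141, 0.005, 0.21]
contact_force: [-16.2, -4.2, 13.7]
opening: 0.251
grasp_force: 28.2
```

send_rows --targets '[0, 0, 0, 0, 0, 0, 0, 0, 0, 0, 0, 0, 0, 1, 0, 0, 0, 0, 0, 0, 1, 0, 0, 0, 0, 0, 0, 1, 0, 0, -0.02, 0, 0, 0, 1, 0, 0, -0.05, 0, 0, 0, 1, -0.01, 0, -0.07, 0, 0, 0, 1, -0.045, 0.015, -0.07, 0, 0, 0, 1, -0.08, 0.03, -0.06, 0, 0, 0, 1, -0.105, 0.043, -0.05, 0, 0, 0, 1, -0.105, 0.043, -0.05, 0, 0, 0, 1, -0.105, 0.043, -0.05, 0, 0, 0, 1]'

```text
clock: 4.52
eef_pos: [499.5, -250.0, 229.1]
tcp_rot: [-3.141, 0.0, 0.208]
contact_force: [0.1, 0.2, 0.3]
opening: 1.002
grasp_force: 0.0
```

```bash
python3 - <<'E'
from h import *
f=grab('wrist');t=grab('top');s2=grab('side')
s=r.sense();print(s['clock'],s['eef_pos'],s['tcp_rot'],s['opening'])
a=cv2.resize(f['color'],(533,400));b=cv2.resize(s2['color'][130:230,210:333],(267,217),interpolation=3)
c=np.zeros((400,800,3),np.uint8);c[:,:533]=a;c[:217,533:]=b
c[217:,533:]=cv2.resize(t['color'][125:215,265:396],(267,183),interpolation=3)
cv2.imwrite('pics/w3.png',c)
hsv=cv2.cvtColor(f['color'],cv2.COLOR_BGR2HSV);cv2.imwrite('pics/w3raw.png',f['color'])
E
```

```text
4.6667 [ 501.525299   -249.10422543  229.75648219] [ 3.14106785e+00 -1.23635048e-03  2.10192319e-01] 0.9990415096245658
```

View pics/w3.png

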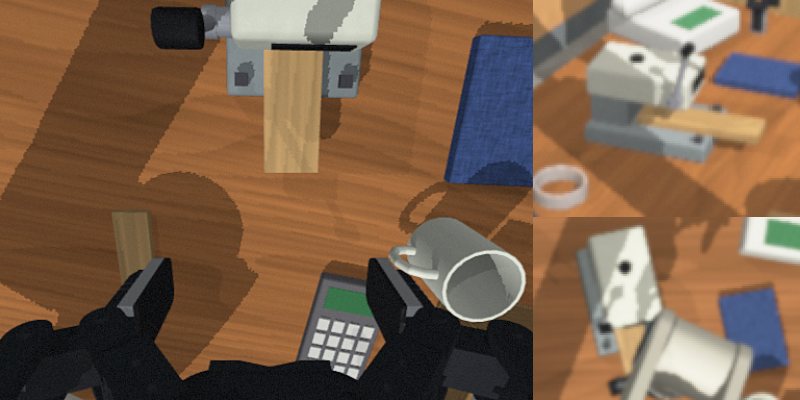

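The lever is now up (side inset, nearly upright) and the tag is still in place, plain-end corners at (264,173) and (318,173). Now I compute the grasp.

```bash
python3 - <<'E'
from h import *
f=cams.grab_frame('wrist');s=r.sense()
k=512/533
P=[onz(f,x*k,y*k,44) for x,y in((264,173),(318,173),(266,50),(321,50))]
for p in P:print(p.round(1))
e=(P[0]+P[1])/2;d=(P[2]+P[3]-P[0]-P[1])[:2];d/=np.linalg.norm(d);yaw=np.arctan2(d[1],d[0])
w=np.r_[e[:2]+50*d,20.]
print('end',e,'yaw',yaw,'W',np.linalg.norm(P[0]-P[1]),'grip',w)
T=R.from_euler('xyz',s['tcp_rot']).as_matrix();print(s['eef_pos'],T.T@(w-s['eef_pos']),s['tcp_rot'])
E
```

```text
[ 501.8 -243.7   44. ]
[ 513.2 -297.1   44. ]
[ 614.1 -222.2   44. ]
[ 624.5 -271.1   44. ]
end [ 507.48693794 -270.37063817   44.        ] yaw 0.20909093798354142 W 54.609199251368985 grip [ 556.39793862 -259.99210202   20.        ]
[ 501.52842306 -248.94746666  229.6505387 ] [ 51.13971848  22.18497046 209.71063961] [ 3.14118384e+00 -9.95509209e-04  2.10596079e-01]
```

send_rows --targets '[0.025, 0.011, 0.02, 0, 0, 0, 1, 0.051, 0.022, 0.04, 0, 0, 0, 1, 0.051, 0.022, 0.08, 0, 0, 0, 1, 0.051, 0.022, 0.12, 0, 0, 0, 1, 0.051, 0.022, 0.155, 0, 0, 0, 1, 0.051, 0.022, 0.185, 0, 0, 0, 1, 0.051, 0.022, 0.205, 0, 0, 0, 1, 0.051, 0.022, 0.213, 0, 0, 0, 1, 0.051, 0.022, 0.213, 0, 0, 0, 0.5, 0.051, 0.022, 0.213, 0, 0, 0, 0, 0.051, 0.022, 0.213, 0, 0, 0, -1, 0.051, 0.022, 0.213, 0, 0, 0, -1]' --grip_force 40

```text
clock: 5.72
eef_pos: [556.1, -260.6, 18.1]
tcp_rot: [3.14, -0.002, 0.21]
contact_force: [-0.4, -0.2, -0.2]
opening: 0.624
grasp_force: 46.1
```

send_rows --targets '[0, 0, 0, 0, 0, 0, -1, 0, 0, 0, 0, 0, 0, -1]'

```text
clock: 5.88
eef_pos: [556.0, -260.6, 17.9]
tcp_rot: [3.14, -0.003, 0.21]
contact_force: [0.1, 0.5, 7.0]
opening: 0.622
grasp_force: 46.8
```

send_rows --targets '[-0.01, 0, -0.002, 0, 0, 0, -1, -0.03, 0, -0.003, 0, 0, 0, -1, -0.055, 0, -0.003, 0, 0, 0, -1, -0.08, 0, -0.003, 0, 0, 0, -1, -0.11, 0, -0.003, 0, 0, 0, -1, -0.14, 0, -0.005, 0, 0, 0, -1, -0.155, 0, -0.02, 0, 0, 0, -1, -0.155, 0, -0.05, 0, 0, 0, -1, -0.155, 0, -0.08, 0, 0, 0, -1, -0.155, 0, -0.11, 0, 0, 0, -1, -0.155, 0, -0.13, 0, 0, 0, -1, -0.155, 0, -0.13, 0, 0, 0, -1]' --grip_force 60

```text
clock: 6.88
eef_pos: [404.3, -294.0, 150.4]
tcp_rot: [3.137, -0.004, 0.209]
contact_force: [0.4, -1.7, -0.8]
opening: 0.615
grasp_force: 63.3
```

send_rows --targets '[0.119, -0.291, 0, 0, 0, 0, -1, 0.119, -0.291, 0, 0, 0, 0, -1, 0.119, -0.291, 0, 0, 0, 0, -1, 0.119, -0.291, 0, 0, 0, 0, -1, 0.119, -0.291, 0, 0, 0, 0, -1, 0.119, -0.291, 0, 0, 0, 0, -1, 0.119, -0.291, 0, 0, 0, 0, -1, 0.119, -0.291, 0, 0, 0, 0, -1, 0.119, -0.291, 0, 0, 0, 0, -1, 0.119, -0.291, 0.04, 0, 0, 0, -1, 0.119, -0.291, 0.08, 0, 0, 0, -1, 0.119, -0.291, 0.08, 0, 0, 0, -1]'

```text
clock: 7.88
eef_pos: [453.2, 16.3, 60.1]
tcp_rot: [-3.14, 0.012, 0.21]
contact_force: [-1.8, 0.2, -0.4]
opening: 0.618
grasp_force: 64.0
```

```bash
python3 - <<'E'
from h import *
f=grab('wrist');s2=grab('side')
s=r.sense();print(s['clock'],s['eef_pos'],s['tcp_rot'],s['opening'])
c=np.zeros((384,800,3),np.uint8);c[:,:400]=cv2.resize(f['color'],(400,300)).copy() if 0 else cv2.copyMakeBorder(cv2.resize(f['color'],(400,300)),0,84,0,0,0)
c[:,400:]=cv2.resize(s2['color'][100:340,150:400],(400,384),interpolation=3)
cv2.imwrite('pics/w4.png',c)
E
```

```text
7.9833 [456.77166137  16.30729159  65.21726026] [-3.14077609  0.00531025  0.20940123] 0.6186288272832055
```

View pics/w4.png

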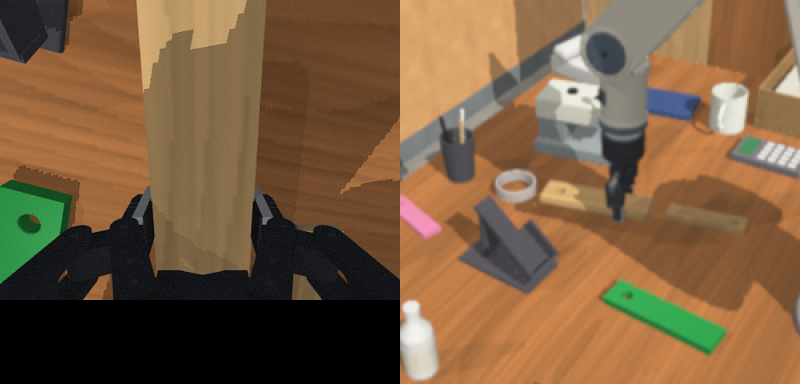

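The tag is held level over a clear patch (side inset 595,200). I lower it and let go.

send_rows --targets '[0, 0, 0.02, 0, 0, 0, -1, 0, 0, 0.045, 0, 0, 0, -1, 0, 0, 0.06, 0, 0, 0, -1, 0, 0, 0.066, 0, 0, 0, -1, 0, 0, 0.066, 0, 0, 0, -1, 0, 0, 0.066, 0, 0, 0, -1]'

```text
clock: 8.48
eef_pos: [460.0, 16.7, 1.8]
tcp_rot: [3.141, -0.002, 0.209]
contact_force: [0.6, -0.8, -0.6]
opening: 0.618
grasp_force: 64.1
```

Lower about 3 mm more, release, then rise and step 75 mm towards the hole end for a look.

send_rows --targets '[0, 0, 0.003, 0, 0, 0, -1, 0, 0, 0.003, 0, 0, 0, 0.5, 0, 0, 0.003, 0, 0, 0, 1, 0, 0, 0.003, 0, 0, 0, 1, 0, 0, 0.003, 0, 0, 0, 1, 0, 0, -0.03, 0, 0, 0, 1, 0, 0, -0.07, 0, 0, 0, 1, -0.02, 0, -0.11, 0, 0, 0, 1, -0.04, 0, -0.15, 0, 0, 0, 1, -0.06, 0, -0.19, 0, 0, 0, 1, -0.07, 0, -0.2, 0, 0, 0, 1, -0.07, 0, -0.2, 0, 0, 0, 1]'

```text
clock: 9.48
eef_pos: [390.3, 2.0, 204.0]
tcp_rot: [3.14, -0.005, 0.21]
contact_force: [0.0, -0.7, -0.0]
opening: 1.004
grasp_force: 0.0
```

```bash
python3 - <<'E'
from h import *
import time
f=grab('wrist','w5.png');s=r.sense()
hsv=cv2.cvtColor(f['color'],cv2.COLOR_BGR2HSV)
print(s['clock'],s['eef_pos'],s['tcp_rot'],f['xyz'],f['attitude'])
c=cv2.resize(f['color'],(800,600));cv2.imwrite('pics/w5b.png',c)
E
```

```text
9.5333 [390.90024002   2.21939426 202.26062552] [ 3.14065644 -0.00460734  0.20949904] [462.26505332  17.51346855 346.54273102] [ 2.84859085e+00 -1.79280015e-03 -1.36134575e+00]
```

View pics/w5b.png

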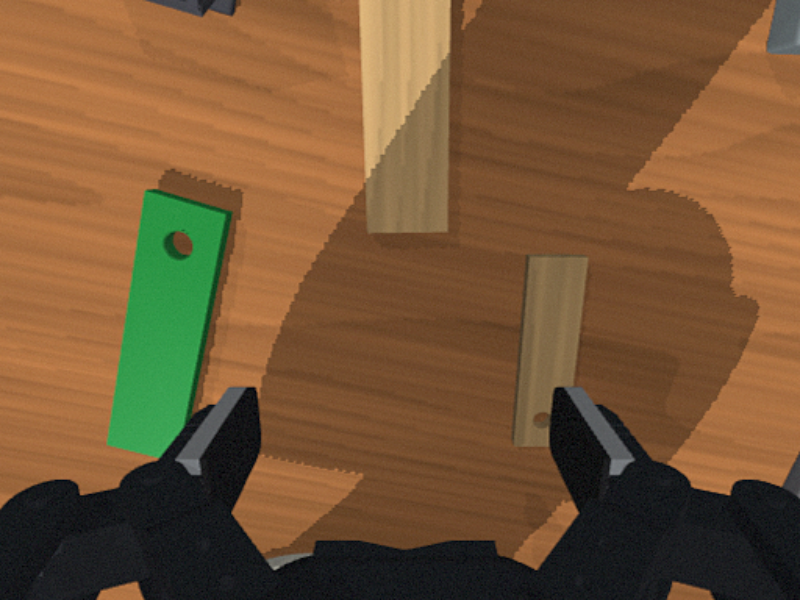

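The picture shows the tag flat, plain-end corners at (368,233) and (448,233), running up and out of the frame. I look at the stand from above before regripping.

send_rows --targets '[0.22, -0.12, -0.04, 0, 0, 0.27, 1, 0.22, -0.12, -0.04, 0, 0, 0.27, 1, 0.22, -0.12, -0.04, 0, 0, 0.27, 1, 0.22, -0.12, -0.04, 0, 0, 0.27, 1, 0.22, -0.12, -0.04, 0, 0, 0.27, 1, 0.22, -0.12, -0.04, 0, 0, 0.27, 1, 0.22, -0.12, -0.04, 0, 0, 0.27, 1, 0.22, -0.12, -0.04, 0, 0, 0.27, 1, 0.22, -0.12, -0.04, 0, 0, 0.27, 1]'

```text
clock: 10.28
eef_pos: [579.9, 165.4, 238.0]
tcp_rot: [3.14, 0.003, -0.059]
contact_force: [0.8, 0.2, 0.3]
opening: 0.999
grasp_force: 0.0
```

```bash
python3 - <<'E'
from h import *
f5={'fx':318.2005780484955,'fy':318.2005780484955,'cx':258.869857876994,'cy':191.26602089766507,'xyz':np.array([462.265,17.513,346.543]),'attitude':np.array([2.84859085,-.00179280015,-1.36134575])}
P=[onz(f5,x*.64,y*.64,14) for x,y in((368,233),(448,233),(360,0),(452,0))]
e=(P[0]+P[1])/2;d=(P[2]+P[3]-P[0]-P[1])[:2];d/=np.linalg.norm(d)
print('tag end',e.round(1),'yaw',np.arctan2(d[1],d[0]),'W',np.linalg.norm(P[0]-P[1]))
f=grab('wrist','w6.png');s=r.sense()
print(s['clock'],s['eef_pos'],s['tcp_rot'],f['xyz'],f['attitude'])
c=cv2.resize(f['color'][:300],(800,469),interpolation=3);cv2.imwrite('pics/w6b.png',cv2.convertScaleAbs(c,alpha=1.6,beta=10))
E
```

```text
tag end [409.9   3.4  14. ] yaw 0.22003826912513888 W 53.74380309545756
10.3333 [579.41855871 164.89066542 238.38056743] [ 3.14033989e+00  3.08832473e-03 -6.01225556e-02] [654.6304813  160.93190521 379.93178437] [ 2.84013948e+00 -1.58706944e-03 -1.63046304e+00]
```

View pics/w6b.png

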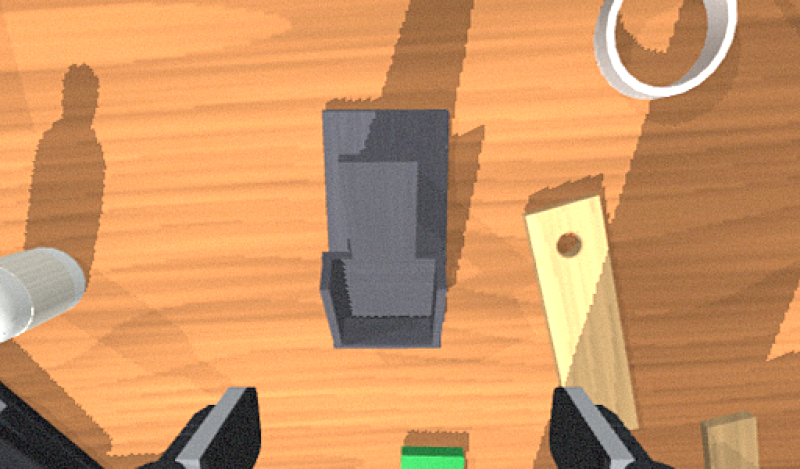

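The picture shows the stand clearly: base back corners (323,110) and (449,110), top edge of the back (340,159)-(417,160), floor/ledge line at row 317, ledge outer edge (335,347)-(440,347). The tag's hole end is at (527,214)-(601,195).

```bash
cat >> h.py <<'E'
f6={'fx':318.2005780484955,'fy':318.2005780484955,'cx':258.869857876994,'cy':191.26602089766507,'xyz':np.array([654.6304813,160.93190521,379.93178437]),'attitude':np.array([2.84013948,-.00158706944,-1.63046304])}
E
python3 - <<'E'
from h import *
from scipy.optimize import least_squares
c,s=np.cos(np.radians(40)),np.sin(np.radians(40))
def W(p,q):
    ox,oy,y=p[:3];return np.array([ox+q[0]*np.cos(y)-q[1]*np.sin(y),oy+q[0]*np.sin(y)+q[1]*np.cos(y),q[2]])
def pts(p):
    xs,zs=p[3:]
    return [(60,45,4),(60,-45,4),(xs+154*c,20,zs+154*s),(xs+154*c,-20,zs+154*s),(xs,0,zs)]
obs=np.array([(323,110),(449,110),(340,159),(417,160),(391,317)])*.64
fn=lambda p:(np.array([proj(f6,W(p,q)) for q in pts(p)])-obs).ravel()
sol=least_squares(fn,[620,174,-.06,-80,15]);p=sol.x
print(p.round(3),(sol.fun/.64).round(1))
xs,zs=p[3:]
for n,q in(('ledge top out',(xs-23*s-5*c,39,zs+23*c-5*s)),('ledge r',(xs-23*s-5*c,-39,zs+23*c-5*s)),('cheek end top l',(xs+75*c-24*s,36,zs+75*s+24*c)),('cheek r',(xs+75*c-24*s,-36,zs+75*s+24*c))):
    print(n,(np.array(proj(f6,W(p,q)))/.64).round())
seat=W(p,(xs-7*s,0,zs+7*c));u=W(p,(c,0,s))-W(p,(0,0,0));print('seat',seat.round(1),'u',u.round(3))
# tag corners hole end
for q in((527,214),(601,195),(569,245),(638,430)):print(onz(f6,q[0]*.64,q[1]*.64,14).round(1))
st=r.sense();e=np.array([409.9,3.4]);
H=(onz(f6,527*.64,214*.64,14)+onz(f6,601*.64,195*.64,14))[:2]/2;d=H-e;print('len',np.linalg.norm(d),'yaw',np.arctan2(d[1],d[0]));d/=np.linalg.norm(d)
g=np.r_[H-d*85,-1.];T=R.from_euler('xyz',st['tcp_rot']).as_matrix();print('grip',g,'tool shift',T.T@(g-st['eef_pos']))
E
```

```text
[ 6.18565e+02  1.75058e+02 -4.70000e-02 -8.85670e+01  2.12760e+01] [-0.8  0.9  0.2 -0.8 -0.6  1.3  1.9 -0.8 -1.4 -0.8]
ledge top out [337. 347.]
ledge r [442. 345.]
cheek end top l [326. 288.]
cheek r [444. 286.]
seat [525.6 179.4  26.6] u [ 0.765 -0.036  0.643]
[600.6  73.7  14. ]
[611.1  20.4  14. ]
[575.6  42.1  14. ]
[414.  -21.9  14. ]
len 200.73196148866498 yaw 0.21918802646612917
grip [522.86299611  28.56442768  -1.        ] tool shift [-47.52251835 139.1779561  239.70301961]
```

send_rows --targets '[-0.02, 0.04, 0, 0, 0, -0.1, 1, -0.035, 0.08, 0.02, 0, 0, -0.2, 1, -0.048, 0.115, 0.04, 0, 0, -0.279, 1, -0.048, 0.139, 0.07, 0, 0, -0.279, 1, -0.048, 0.139, 0.11, 0, 0, -0.279, 1, -0.048, 0.139, 0.15, 0, 0, -0.279, 1, -0.048, 0.139, 0.185, 0, 0, -0.279, 1, -0.048, 0.139, 0.215, 0, 0, -0.279, 1, -0.048, 0.139, 0.23, 0, 0, -0.279, 1, -0.048, 0.139, 0.238, 0, 0, -0.279, 1, -0.048, 0.139, 0.239, 0, 0, -0.279, 1, -0.048, 0.139, 0.239, 0, 0, -0.279, 0.5]'

```text
clock: 11.33
eef_pos: [524.0, 29.3, 1.6]
tcp_rot: [-3.142, 0.0, 0.218]
contact_force: [0.6, -0.1, 0.6]
opening: 0.884
grasp_force: 0.0
```

send_rows --targets '[0, 0, 0, 0, 0, 0, 0, 0, 0, 0, 0, 0, 0, -1, 0, 0, 0, 0, 0, 0, -1, 0, 0, 0, 0, 0, 0, -1]' --grip_force 60

```text
clock: 11.67
eef_pos: [525.3, 29.6, 3.2]
tcp_rot: [3.141, -0.002, 0.219]
contact_force: [-1.7, -0.4, 9.6]
opening: 0.609
grasp_force: 61.9
```

send_rows --targets '[0, 0, -0.015, 0, 0, 0, -1, 0, 0, -0.045, 0, 0, 0, -1, 0, 0, -0.085, 0, 0, 0, -1, 0, 0, -0.125, 0, 0, 0, -1, 0, 0, -0.16, 0, 0, 0, -1, 0, 0, -0.18, 0, 0, 0, -1, 0, 0, -0.18, 0, 0, 0, -1, 0, 0, -0.18, 0, 0, 0, -1]'

```text
clock: 12.33
eef_pos: [525.3, 29.7, 183.3]
tcp_rot: [3.141, -0.004, 0.219]
contact_force: [0.0, 0.3, -0.9]
opening: 0.604
grasp_force: 64.0
```

```bash
cat > go.py <<'E'
from h import *
def shift(p,rot):
    s=r.sense();T=R.from_euler('xyz',s['tcp_rot']);G=R.from_euler('xyz',rot)
    print(s['clock'],s['eef_pos'].round(1),s['tcp_rot'].round(4),s['opening'].round(3))
    print('shift',T.inv().apply(np.array(p)-s['eef_pos']).round(1),'turn',(T.inv()*G).as_rotvec().round(4))
    return G
E
python3 - <<'E'
from go import *
G=shift((592,176.6,183),(np.pi,-np.radians(40),-.055))
print(G.as_matrix().round(3))
E
```

```text
Traceback (most recent call last):
  File "go.py", line 4, in shift
    print(s['clock'],s['eef_pos'].round(1),s['tcp_rot'].round(4),s['opening'].round(3))
                                                                 ^^^^^^^^^^^^^^^^^^
AttributeError: 'float' object has no attribute 'round'
```

```bash
sed -i "s/s\['opening'\].round(3)/s['opening']/" go.py; python3 - <<'E'
from go import *
G=shift((592,176.6,183),(np.pi,-np.radians(40),-.055))
print(G.as_matrix().round(3))
E
```

```text
12.3333 [525.3  29.7 183.3] [ 3.1409 -0.0043  0.2189] 0.6035768896629855
shift [  97.  -128.9    0.6] turn [-0.0955  0.6894  0.2626]
[[ 0.765 -0.055  0.642]
 [-0.042 -0.998 -0.035]
 [ 0.643  0.    -0.766]]
```

send_rows --targets '[0.012, -0.016, 0, -0.012, 0.086, 0.033, -1, 0.024, -0.032, 0, -0.024, 0.172, 0.066, -1, 0.036, -0.048, 0, -0.036, 0.258, 0.098, -1, 0.048, -0.064, 0, -0.048, 0.345, 0.131, -1, 0.061, -0.08, 0, -0.06, 0.431, 0.164, -1, 0.073, -0.097, 0, -0.072, 0.517, 0.197, -1, 0.085, -0.113, 0, -0.084, 0.603, 0.23, -1, 0.097, -0.129, 0, -0.0955, 0.689, 0.263, -1, 0.097, -0.129, 0, -0.0955, 0.689, 0.263, -1, 0.097, -0.129, 0, -0.0955, 0.689, 0.263, -1]'

```text
clock: 13.17
eef_pos: [590.0, 166.0, 185.4]
tcp_rot: [3.122, -0.645, -0.035]
contact_force: [-0.5, -0.9, -0.6]
opening: 0.607
grasp_force: 64.0
```

```bash
python3 - <<'E'
from go import *
rot=(np.pi,-np.radians(40),-.055)
shift((592.3,176.6,143),rot);shift((618.3+6.1,174.8,104.7),rot);shift((618.3,175.1,99.6),rot)
f=grab('wrist','w7.png');s2=grab('side')
c=np.zeros((450,800,3),np.uint8);c[:300,:400]=cv2.resize(f['color'],(400,300))
c[:,400:]=cv2.resize(s2['color'][160:320,130:272],(400,450),interpolation=3)
cv2.imwrite('pics/w7b.png',c)
E
```

```text
13.1667 [590.  166.  185.4] [ 3.1219 -0.645  -0.0349] 0.6073264652928662
shift [-23.9 -11.4  34.8] turn [0.0072 0.053  0.0162]
13.1667 [590.  166.  185.4] [ 3.1219 -0.645  -0.0349] 0.6073264652928662
shift [-21.3 -11.7  84.8] turn [0.0072 0.053  0.0162]
13.1667 [590.  166.  185.4] [ 3.1219 -0.645  -0.0349] 0.6073264652928662
shift [-29.2 -11.8  85.2] turn [0.0072 0.053  0.0162]
```

View pics/w7b.png

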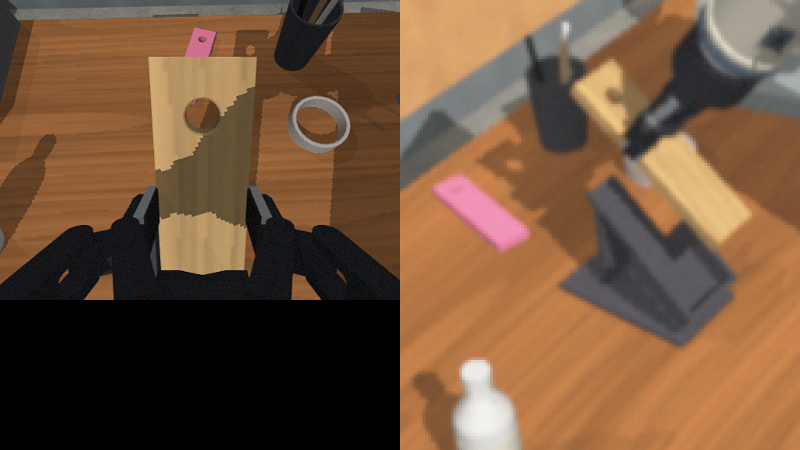

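The picture shows the tag held straight at the slope angle above the stand, hole end up. The arm was still settling, so I hold and recompute.

send_rows --targets '[0, 0, 0, 0, 0, 0, -1, 0, 0, 0, 0, 0, 0, -1, 0, 0, 0, 0, 0, 0, -1, 0, 0, 0, 0, 0, 0, -1]'

```text
clock: 13.6
eef_pos: [591.4, 164.9, 187.5]
tcp_rot: [3.122, -0.646, -0.036]
contact_force: [-0.1, -0.3, -1.8]
opening: 0.605
grasp_force: 64.0
```

```bash
python3 - <<'E'
from go import *
rot=(np.pi,-np.radians(40),-.055)
shift((592.3,176.6,143),rot);shift((618.3+6.1,174.8,104.7),rot)
# tag hole-end check in wrist view
f=grab('wrist','w8.png');s=r.sense();T=R.from_euler('xyz',s['tcp_rot']).as_matrix();o=s['eef_pos']
for q in((82,27,-10.8),(82,-27,-10.8),(52,0,-10.8)): print((np.array(proj(f,o+T@np.array(q)))*400/512).round(1))
E
```

```text
13.6 [591.4 164.9 187.5] [ 3.122  -0.646  -0.0359] 0.6052601400676946
shift [-26.4 -12.4  35.6] turn [0.0077 0.052  0.0154]
13.6 [591.4 164.9 187.5] [ 3.122  -0.646  -0.0359] 0.6052601400676946
shift [-23.8 -12.7  85.5] turn [0.0077 0.052  0.0154]
[255.8  56.6]
[147.3  56.6]
[201.6 116.6]
```

The predicted hole-end corners and hole match the picture to about 1 px, so the grip is as computed. Down into the pocket.

send_rows --targets '[-0.012, -0.006, 0.01, 0.004, 0.026, 0.008, -1, -0.025, -0.0125, 0.02, 0.008, 0.052, 0.015, -1, -0.026, -0.0125, 0.036, 0.008, 0.052, 0.015, -1, -0.026, -0.0125, 0.036, 0.008, 0.052, 0.015, -1, -0.026, -0.0125, 0.036, 0.008, 0.052, 0.015, -1, -0.026, -0.0125, 0.036, 0.008, 0.052, 0.015, -1]'

```text
clock: 14.15
eef_pos: [601.5, 172.4, 168.0]
tcp_rot: [-3.14, -0.648, -0.044]
contact_force: [-0.3, -0.0, -1.5]
opening: 0.609
grasp_force: 64.0
```

```bash
python3 - <<'E'
from go import *
rot=(np.pi,-np.radians(40),-.055)
shift((592.3,176.6,143),rot);shift((618.3+6.1,174.8,104.7),rot)
E
```

```text
14.15 [601.5 172.4 168. ] [-3.1403 -0.6481 -0.0439] 0.6085314213212443
shift [-22.6  -3.8  14.3] turn [-0.0083  0.05    0.0087]
14.15 [601.5 172.4 168. ] [-3.1403 -0.6481 -0.0439] 0.6085314213212443
shift [-20.1  -3.3  64.2] turn [-0.0083  0.05    0.0087]
```

```bash
python3 -c "
from h import *
s=r.sense();print(s['qpos'].round(3),s['qvel'].round(3))"
```

```text
[ 0.427  0.253  2.143 -1.082  0.314  3.016] [ 0.002 -0.008  0.005 -0.008  0.     0.001]
```

Joint 6 is at its limit (3.016), so this hand orientation can't reach the pose. A half turn of the gripper gives the same grasp with joint 6 near -0.1. I'll lay the tag back on its clear patch, turn half round and regrip.

```bash
python3 - <<'E'
from go import *
shift((525,30,190),(np.pi,0,.219))
E
```

```text
14.15 [601.5 172.4 168. ] [-3.1403 -0.6481 -0.0439] 0.6085314213212443
shift [-42.7 145.6 -60.1] turn [ 0.0839 -0.6445 -0.2531]
```

send_rows --targets '[-0.005, 0.01, -0.02, 0, 0, 0, -1, -0.01, 0.03, -0.04, 0.01, -0.09, -0.04, -1, -0.015, 0.05, -0.05, 0.022, -0.18, -0.075, -1, -0.02, 0.07, -0.06, 0.035, -0.27, -0.11, -1, -0.026, 0.09, -0.06, 0.047, -0.36, -0.145, -1, -0.032, 0.11, -0.06, 0.06, -0.45, -0.18, -1, -0.038, 0.13, -0.06, 0.072, -0.54, -0.215, -1, -0.043, 0.146, -0.06, 0.084, -0.644, -0.253, -1, -0.043, 0.146, -0.06, 0.084, -0.644, -0.253, -1, -0.043, 0.146, -0.06, 0.084, -0.644, -0.253, -1, -0.043, 0.146, -0.06, 0.084, -0.644, -0.253, -1, -0.043, 0.146, -0.06, 0.084, -0.644, -0.253, -1]'

```text
clock: 15.15
eef_pos: [527.5, 29.5, 190.6]
tcp_rot: [-3.141, -0.0, 0.221]
contact_force: [0.5, -0.6, -0.6]
opening: 0.61
grasp_force: 64.0
```

```bash
python3 - <<'E'
from go import *
shift((525,30,4.5),(np.pi,0,.219))
E
```

```text
15.15 [527.5  29.5 190.6] [-3.1408e+00 -3.0000e-04  2.2050e-01] 0.6098939083664682
shift [ -2.4  -0.9 186.1] turn [-0.0007 -0.0003  0.0015]
```

send_rows --targets '[0, 0, 0.04, 0, 0, 0, -1, 0, 0, 0.08, 0, 0, 0, -1, 0, 0, 0.12, 0, 0, 0, -1, 0, 0, 0.15, 0, 0, 0, -1, 0, 0, 0.172, 0, 0, 0, -1, 0, 0, 0.183, 0, 0, 0, -1, 0, 0, 0.185, 0, 0, 0, -1, 0, 0, 0.185, 0, 0, 0, -1, 0, 0, 0.185, 0, 0, 0, 0.5, 0, 0, 0.185, 0, 0, 0, 1, 0, 0, 0.185, 0, 0, 0, 1, 0, 0, 0.185, 0, 0, 0, 1]'

```text
clock: 16.15
eef_pos: [525.9, 29.7, 5.6]
tcp_rot: [3.141, -0.002, 0.22]
contact_force: [-0.0, -0.2, -0.0]
opening: 0.999
grasp_force: 0.0
```

send_rows --targets '[0, 0, -0.03, 0, 0, 0, 1, 0, 0, -0.06, 0, 0, 0, 1, 0, 0, -0.09, 0, 0, 0.12, 1, 0, 0, -0.1, 0, 0, 0.24, 1, 0, 0, -0.1, 0, 0, 0.36, 1, 0, 0, -0.1, 0, 0, 0.48, 1, 0, 0, -0.1, 0, 0, 0.6, 1, 0, 0, -0.1, 0, 0, 0.72, 1, 0, 0, -0.1, 0, 0, 0.84, 1, 0, 0, -0.1, 0, 0, 0.96, 1, 0, 0, -0.1, 0, 0, 1.08, 1, 0, 0, -0.1, 0, 0, 1.2, 1]'

```text
clock: 17.15
eef_pos: [525.3, 29.7, 105.2]
tcp_rot: [-3.141, -0.001, -0.986]
contact_force: [0.7, 0.5, 1.0]
opening: 1.003
grasp_force: 0.0
```

```bash
python3 -c "
from h import *
s=r.sense();print(s['clock'],s['eef_pos'],s['tcp_rot'],s['qpos'].round(3))"
```

```text
17.15 [525.30590665  29.67278308 105.1522447 ] [-3.14062821e+00 -1.18371313e-03 -9.85605426e-01] [ 5.400e-02  3.620e-01  1.952e+00 -1.000e-03  8.260e-01  2.611e+00]
```

send_rows --targets '[0, 0, 0, 0, 0, -0.12, 1, 0, 0, 0, 0, 0, -0.24, 1, 0, 0, 0, 0, 0, -0.36, 1, 0, 0, 0, 0, 0, -0.48, 1, 0, 0, 0, 0, 0, -0.6, 1, 0, 0, 0, 0, 0, -0.72, 1, 0, 0, 0, 0, 0, -0.84, 1, 0, 0, 0, 0, 0, -0.96, 1, 0, 0, 0, 0, 0, -1.08, 1, 0, 0, 0, 0, 0, -1.2, 1, 0, 0, 0, 0, 0, -1.32, 1, 0, 0, 0, 0, 0, -1.44, 1]'

```text
clock: 18.15
eef_pos: [525.3, 29.7, 105.1]
tcp_rot: [3.14, -0.001, 0.466]
contact_force: [0.1, -1.0, 0.0]
opening: 1.0
grasp_force: 0.0
```

send_rows --targets '[0, 0, 0, 0, 0, -0.12, 1, 0, 0, 0, 0, 0, -0.24, 1, 0, 0, 0, 0, 0, -0.36, 1, 0, 0, 0, 0, 0, -0.48, 1, 0, 0, 0, 0, 0, -0.6, 1, 0, 0, 0, 0, 0, -0.72, 1, 0, 0, 0, 0, 0, -0.84, 1, 0, 0, 0, 0, 0, -0.96, 1, 0, 0, 0, 0, 0, -1.08, 1, 0, 0, 0, 0, 0, -1.2, 1, 0, 0, 0, 0, 0, -1.32, 1, 0, 0, 0, 0, 0, -1.44, 1]'

```text
clock: 19.15
eef_pos: [525.3, 29.7, 105.1]
tcp_rot: [3.14, 0.001, 1.906]
contact_force: [-0.4, -1.3, -0.9]
opening: 0.998
grasp_force: 0.0
```

send_rows --targets '[0, 0, 0, 0, 0, -0.12, 1, 0, 0, 0, 0, 0, -0.24, 1, 0, 0, 0, 0, 0, -0.36, 1, 0, 0, 0, 0, 0, -0.48, 1, 0, 0, 0, 0, 0, -0.6, 1, 0, 0, 0, 0, 0, -0.72, 1, 0, 0, 0, 0, 0, -0.84, 1, 0, 0, 0, 0, 0, -0.96, 1, 0, 0, 0, 0, 0, -1.08, 1, 0, 0, 0, 0, 0, -1.2, 1, 0, 0, 0, 0, 0, -1.32, 1, 0, 0, 0, 0, 0, -1.44, 1]'

```text
clock: 20.15
eef_pos: [525.3, 29.7, 105.1]
tcp_rot: [-3.141, 0.001, -2.937]
contact_force: [-0.3, -0.3, 0.3]
opening: 1.001
grasp_force: 0.0
```

```bash
python3 - <<'E'
from go import *
f=grab('wrist','w9.png')
print(r.sense()['qpos'].round(3))
G=shift((525.5,29.7,4),(np.pi,0,.219+np.pi))
# tag silhouette check: bright low-saturation wood mask and its axis at z=14
h=cv2.cvtColor(f['color'],cv2.COLOR_BGR2HSV)
print(h[150:260:20,250].tolist())
# expected tag corners
e=np.array([525.3,29.7]);d=np.array([np.cos(.219),np.sin(.219)]);n=np.array([-d[1],d[0]])
for a in(-118,82):
  for b in(27,-27): print(a,b,np.round(proj(f,np.r_[e+a*d+b*n,14])))
E
```

```text
[ 5.400e-02  3.620e-01  1.952e+00 -1.000e-03  8.260e-01 -1.730e+00]
20.2 [525.3  29.7 105.1] [-3.1408e+00  1.3000e-03 -2.9281e+00] 1.0006969035101558
shift [-0.000e+00  1.000e-01  1.011e+02] turn [-0.0008  0.0013 -0.0055]
[[17, 116, 130], [19, 119, 131], [17, 114, 130], [18, 113, 194], [17, 116, 198], [18, 110, 174]]
-118 27 [298.  26.]
-118 -27 [216.  27.]
82 27 [292. 288.]
82 -27 [229. 288.]
```

send_rows --targets '[0, 0, 0.03, 0, 0, 0, 1, 0, 0, 0.06, 0, 0, 0, 1, 0, 0, 0.085, 0, 0, 0, 1, 0, 0, 0.098, 0, 0, 0, 1, 0, 0, 0.101, 0, 0, 0, 1, 0, 0, 0.101, 0, 0, 0, 0.5, 0, 0, 0.101, 0, 0, 0, 0, 0, 0, 0.101, 0, 0, 0, -1, 0, 0, 0.101, 0, 0, 0, -1, 0, 0, 0.101, 0, 0, 0, -1]' --grip_force 60

```text
clock: 21.03
eef_pos: [526.2, 29.7, 5.4]
tcp_rot: [-3.141, 0.003, -2.943]
contact_force: [-2.4, 0.0, 5.7]
opening: 0.602
grasp_force: 61.6
```

send_rows --targets '[0, 0, -0.015, 0, 0, 0, -1, 0, 0, -0.045, 0, 0, 0, -1, 0, 0, -0.085, 0, 0, 0, -1, 0, 0, -0.125, 0, 0, 0, -1, 0, 0, -0.16, 0, 0, 0, -1, 0, 0, -0.18, 0, 0, 0, -1, 0, 0, -0.18, 0, 0, 0, -1, 0, 0, -0.18, 0, 0, 0, -1]'

```text
clock: 21.7
eef_pos: [526.1, 29.8, 185.9]
tcp_rot: [-3.14, 0.005, -2.943]
contact_force: [-0.4, -0.1, -1.7]
opening: 0.601
grasp_force: 63.5
```

```bash
python3 - <<'E'
from go import *
f=grab('wrist','w10.png')
rot=(np.pi,np.radians(40),-.055+np.pi)
G=shift((592,176.6,183),rot);print(G.as_matrix().round(3))
s=r.sense();T=R.from_euler('xyz',s['tcp_rot']).as_matrix();o=s['eef_pos']
for q in((118,27,-10.8),(118,-27,-10.8)): print('exp',np.round(proj(f,o+T@np.array(q)),1))
h=cv2.cvtColor(f['color'],cv2.COLOR_BGR2HSV).astype(int)
print('col255 S rows0-60',h[0:60:4,255].tolist())
print('row100',[(x,h[100,x].tolist()) for x in range(180,340,8)])
E
```

```text
21.75 [525.   29.7 184.2] [-3.1407e+00  2.0000e-03 -2.9430e+00] 0.606105265798312
shift [-94.7 130.8   1.3] turn [ 0.0879 -0.6923  0.2434]
[[-0.765  0.055  0.642]
 [ 0.042  0.998 -0.035]
 [-0.643  0.    -0.766]]
exp [334.9 -32.8]
exp [184.1 -32.7]
col255 S rows0-60 [[17, 108, 146], [17, 109, 145], [16, 116, 145], [18, 113, 144], [18, 109, 148], [18, 116, 127], [18, 113, 131], [17, 115, 133], [16, 115, 135], [17, 112, 127], [17, 114, 132], [17, 111, 135], [17, 104, 133], [18, 116, 128], [18, 120, 127]]
row100 [(180, [13, 153, 115]), (188, [12, 152, 116]), (196, [17, 118, 128]), (204, [18, 111, 124]), (212, [16, 112, 125]), (220, [17, 108, 123]), (228, [18, 114, 136]), (236, [18, 116, 132]), (244, [19, 107, 126]), (252, [17, 118, 125]), (260, [17, 111, 138]), (268, [17, 113, 131]), (276, [18, 113, 133]), (284, [19, 111, 135]), (292, [18, 109, 129]), (300, [18, 114, 125]), (308, [18, 119, 144]), (316, [17, 113, 154]), (324, [13, 159, 175]), (332, [14, 156, 165])]
```

```bash
python3 - <<'E'
import cv2
h=cv2.cvtColor(cv2.imread('pics/w9.png'),cv2.COLOR_BGR2HSV).astype(int)
print([(y,int(h[y,245:270,1].mean())) for y in range(0,60,3)])
print([(x,int(h[55:65,x,1].mean())) for x in list(range(208,232,2))+list(range(284,308,2))])
E
```

```text
[(0, 154), (3, 156), (6, 157), (9, 157), (12, 152), (15, 156), (18, 157), (21, 156), (24, 156), (27, 138), (30, 114), (33, 115), (36, 115), (39, 115), (42, 114), (45, 113), (48, 115), (51, 116), (54, 114), (57, 113)]
[(208, 157), (210, 153), (212, 156), (214, 159), (216, 162), (218, 120), (220, 111), (222, 114), (224, 114), (226, 114), (228, 111), (230, 114), (284, 114), (286, 113), (288, 114), (290, 113), (292, 114), (294, 115), (296, 111), (298, 161), (300, 156), (302, 153), (304, 159), (306, 156)]
```

send_rows --targets '[-0.012, 0.016, 0, 0.011, -0.087, 0.03, -1, -0.024, 0.033, 0, 0.022, -0.173, 0.061, -1, -0.036, 0.049, 0, 0.033, -0.26, 0.091, -1, -0.047, 0.065, 0, 0.044, -0.346, 0.122, -1, -0.059, 0.082, 0, 0.055, -0.433, 0.152, -1, -0.071, 0.098, 0, 0.066, -0.519, 0.183, -1, -0.083, 0.114, 0, 0.077, -0.606, 0.213, -1, -0.095, 0.131, 0, 0.088, -0.692, 0.243, -1, -0.095, 0.131, 0, 0.088, -0.692, 0.243, -1, -0.095, 0.131, 0, 0.088, -0.692, 0.243, -1, -0.095, 0.131, 0, 0.088, -0.692, 0.243, -1, -0.095, 0.131, 0, 0.088, -0.692, 0.243, -1]'

```text
clock: 22.75
eef_pos: [590.7, 177.7, 181.1]
tcp_rot: [-3.141, 0.694, 3.089]
contact_force: [0.4, 0.8, -1.5]
opening: 0.607
grasp_force: 63.5
```

```bash
python3 - <<'E'
from go import *
rot=(np.pi,np.radians(40),-.055+np.pi)
u=np.array([.765,-.042,.643]);z=np.array([.642,-.035,-.766]);seat=np.array([525.6,180.2,26.6])
P=lambda a,n:seat+(118+a)*u+(1.6-n)*z
print(r.sense()['qpos'].round(3))
for a,n in((8,50),(8,0),(0,0)): print(P(a,n));shift(P(a,n),rot)
E
```

```text
[ 0.468  0.223  2.175 -1.234  0.344  0.059]
[590.9172 176.602  144.6924]
22.75 [590.7 177.7 181.1] [-3.1412  0.6943  3.0889] 0.6073124262691638
shift [23.1 -1.1 28.1] turn [ 0.001  -0.0039  0.0018]
[623.0172 174.852  106.3924]
22.75 [590.7 177.7 181.1] [-3.1412  0.6943  3.0889] 0.6073124262691638
shift [22.9 -1.1 78.1] turn [ 0.001  -0.0039  0.0018]
[616.8972 175.188  101.2484]
22.75 [590.7 177.7 181.1] [-3.1412  0.6943  3.0889] 0.6073124262691638
shift [30.9 -1.1 78.2] turn [ 0.001  -0.0039  0.0018]
```

Pose reached, with the tag offset confirmed within 1 mm (end row 27 against 26 expected). Descend, stopping 8 mm short of the ledge.

send_rows --targets '[0.012, -0.001, 0.01, 0, 0, 0, -1, 0.023, -0.001, 0.02, 0, 0, 0, -1, 0.023, -0.001, 0.03, 0, 0, 0, -1, 0.023, -0.001, 0.038, 0, 0, 0, -1, 0.023, -0.001, 0.046, 0, 0, 0, -1, 0.023, -0.001, 0.053, 0, 0, 0, -1, 0.023, -0.001, 0.053, 0, 0, 0, -1, 0.023, -0.001, 0.053, 0, 0, 0, -1]'

```text
clock: 23.42
eef_pos: [613.1, 178.1, 144.7]
tcp_rot: [-3.135, 0.663, 3.087]
contact_force: [-0.1, -0.4, -1.1]
opening: 0.605
grasp_force: 63.5
```

```bash
cat > q.py <<'E'
from go import *
rot=(np.pi,np.radians(40),-.055+np.pi)
u=np.array([.765,-.042,.643]);z=np.array([.642,-.035,-.766]);seat=np.array([525.6,180.2,26.6])
P=lambda a,n:seat+(117+a)*u+(1.6-n)*z
s=r.sense();print(s['qpos'].round(3),s['contact_force'].round(1))
for a,n in((8,0),(0,0)): shift(P(a,n),rot)
E
python3 q.py
```

```text
[ 0.441  0.317  2.136 -1.295  0.316  0.114] [-0.1 -0.4 -1.1]
23.4167 [613.1 178.1 144.7] [-3.135   0.6633  3.0873] 0.6047832396565951
shift [16.7 -2.5 36.4] turn [-0.0062 -0.0348  0.0007]
23.4167 [613.1 178.1 144.7] [-3.135   0.6633  3.0873] 0.6047832396565951
shift [24.7 -2.5 36.7] turn [-0.0062 -0.0348  0.0007]
```

Joint 4 is now at its limit (-1.295). Gripping with the tool leaned 15° relative to the tag, about the closing axis, keeps the wrist inside its range. I'll set the tag back down once more and regrip leaned.

```bash
python3 -c "
from go import *
shift((525,30,190),(np.pi,0,.219+np.pi))"
```

```text
23.4167 [613.1 178.1 144.7] [-3.135   0.6633  3.0873] 0.6047832396565951
shift [  35.1 -153.3  -83.9] turn [-0.097   0.6582 -0.2654]
```

send_rows --targets '[0, 0, -0.025, 0, 0, 0, -1, 0, -0.005, -0.055, 0, 0, 0, -1, 0.005, -0.025, -0.075, -0.013, 0.09, -0.036, -1, 0.01, -0.05, -0.084, -0.027, 0.18, -0.073, -1, 0.015, -0.075, -0.084, -0.04, 0.27, -0.11, -1, 0.02, -0.1, -0.084, -0.055, 0.37, -0.15, -1, 0.026, -0.125, -0.084, -0.07, 0.47, -0.19, -1, 0.031, -0.14, -0.084, -0.083, 0.565, -0.228, -1, 0.035, -0.153, -0.084, -0.097, 0.658, -0.265, -1, 0.035, -0.153, -0.084, -0.097, 0.658, -0.265, -1, 0.035, -0.153, -0.084, -0.097, 0.658, -0.265, -1, 0.035, -0.153, -0.084, -0.097, 0.658, -0.265, -1]'

```text
clock: 24.42
eef_pos: [524.5, 29.4, 191.9]
tcp_rot: [3.139, -0.002, -2.921]
contact_force: [1.1, -0.7, -0.3]
opening: 0.606
grasp_force: 63.5
```

```bash
python3 -c "
from go import *
shift((525,30,7),(np.pi,0,.219+np.pi))"
```

```text
24.4167 [524.5  29.4 191.9] [ 3.1386e+00 -2.3000e-03 -2.9213e+00] 0.606047243115311
shift [-1.100e+00 -1.000e-01  1.849e+02] turn [ 0.003  -0.0023  0.0013]
```

send_rows --targets '[0, 0, 0.04, 0, 0, 0, -1, 0, 0, 0.08, 0, 0, 0, -1, 0, 0, 0.12, 0, 0, 0, -1, 0, 0, 0.15, 0, 0, 0, -1, 0, 0, 0.172, 0, 0, 0, -1, 0, 0, 0.183, 0, 0, 0, -1, 0, 0, 0.185, 0, 0, 0, -1, 0, 0, 0.185, 0, 0, 0, -1, 0, 0, 0.185, 0, 0, 0, 0.5, 0, 0, 0.185, 0, 0, 0, 1, 0, 0, 0.185, 0, 0, 0, 1, 0, 0, 0.185, 0, 0, 0, 1]'

```text
clock: 25.42
eef_pos: [525.3, 30.7, 6.2]
tcp_rot: [3.141, 0.002, -2.923]
contact_force: [-0.1, 1.0, -0.5]
opening: 1.0
grasp_force: 0.0
```

send_rows --targets '[0, 0, -0.01, 0, 0.09, 0, 1, 0, 0, -0.01, 0, 0.18, 0, 1, 0, 0, -0.006, 0, 0.262, 0, 1, 0, 0, -0.002, 0, 0.262, 0, 1, 0, 0, -0.002, 0, 0.262, 0, 1, 0, 0, -0.002, 0, 0.262, 0, 0.5, 0, 0, -0.002, 0, 0.262, 0, 0, 0, 0, -0.002, 0, 0.262, 0, -1, 0, 0, -0.002, 0, 0.262, 0, -1, 0, 0, -0.002, 0, 0.262, 0, -1, 0, 0, -0.002, 0, 0.262, 0, -1]' --grip_force 60

```text
clock: 26.33
eef_pos: [524.0, 30.5, 8.2]
tcp_rot: [3.141, -0.261, -2.922]
contact_force: [-1.8, -0.5, 7.3]
opening: 0.595
grasp_force: 61.2
```

```bash
python3 -c "
from go import *
print(r.sense()['grasp_force'],r.sense()['contact_force'])
shift((525,30,190),(np.pi,-.262,.219+np.pi))"
```

```text
61.21791958808899 [-1.79933513 -0.52002476  7.2973719 ]
26.3333 [524.   30.5   8.2] [ 3.1411 -0.2614 -2.9225] 0.595480792335784
shift [  46.2   -0.6 -175.9] turn [0.0005 0.0006 0.0001]
```

send_rows --targets '[0.004, 0, -0.015, 0, 0, 0, -1, 0.012, 0, -0.045, 0, 0, 0, -1, 0.022, 0, -0.083, 0, 0, 0, -1, 0.032, 0, -0.12, 0, 0, 0, -1, 0.042, 0, -0.155, 0, 0, 0, -1, 0.046, 0, -0.176, 0, 0, 0, -1, 0.046, 0, -0.176, 0, 0, 0, -1, 0.046, 0, -0.176, 0, 0, 0, -1]'

```text
clock: 27.0
eef_pos: [526.0, 30.7, 190.2]
tcp_rot: [3.141, -0.258, -2.923]
contact_force: [-0.1, 1.7, -2.5]
opening: 0.593
grasp_force: 62.7
```

```bash
cat > q.py <<'E'
from go import *
rot=(np.pi,np.radians(25),-.055+np.pi)
u=np.array([.765,-.042,.643]);n=np.array([-.642,.035,.766]);seat=np.array([525.6,180.2,26.6])
P=lambda a,h:seat+(115.7+a)*u+(1.2+h)*n
s=r.sense();print(s['qpos'].round(3),s['contact_force'].round(1))
for a,h in((8,85),(8,40),(8,1),(0,0)): print(a,h,P(a,h).round(1));shift(P(a,h),rot)
E
python3 q.py
```

```text
[ 0.079  0.388  1.708 -0.037  1.302 -1.697] [-0.1  1.7 -2.5]
8 85 [564.9 178.  172.2]
27.0 [526.   30.7 190.2] [ 3.1414 -0.2582 -2.9226] 0.5933668213666577
shift [-72.2 135.3  -0.4] turn [ 0.025  -0.6902  0.2783]
8 40 [593.8 176.4 137.7]
27.0 [526.   30.7 190.2] [ 3.1414 -0.2582 -2.9226] 0.5933668213666577
shift [-108.   127.5   25.8] turn [ 0.025  -0.6902  0.2783]
8 1 [618.8 175.1 107.8]
27.0 [526.   30.7 190.2] [ 3.1414 -0.2582 -2.9226] 0.5933668213666577
shift [-139.   120.7   48.6] turn [ 0.025  -0.6902  0.2783]
0 0 [613.3 175.4 101.9]
27.0 [526.   30.7 190.2] [ 3.1414 -0.2582 -2.9226] 0.5933668213666577
shift [-135.4  122.2   55.6] turn [ 0.025  -0.6902  0.2783]
```

send_rows --targets '[-0.009, 0.017, 0, 0.003, -0.086, 0.035, -1, -0.018, 0.034, 0, 0.006, -0.173, 0.07, -1, -0.027, 0.051, 0, 0.009, -0.259, 0.104, -1, -0.036, 0.068, 0, 0.012, -0.345, 0.139, -1, -0.045, 0.085, 0, 0.016, -0.431, 0.174, -1, -0.054, 0.101, 0, 0.019, -0.518, 0.209, -1, -0.063, 0.118, 0, 0.022, -0.604, 0.244, -1, -0.072, 0.135, 0, 0.025, -0.69, 0.278, -1, -0.072, 0.135, 0, 0.025, -0.69, 0.278, -1, -0.072, 0.135, 0, 0.025, -0.69, 0.278, -1, -0.072, 0.135, 0, 0.025, -0.69, 0.278, -1, -0.072, 0.135, 0, 0.025, -0.69, 0.278, -1]'

```text
clock: 28.0
eef_pos: [563.8, 177.2, 169.7]
tcp_rot: [-3.14, 0.431, 3.088]
contact_force: [-0.1, -0.6, -1.2]
opening: 0.595
grasp_force: 62.8
```

```bash
python3 q.py
```

```text
[ 0.412  0.22   2.063 -0.401  0.504 -0.787] [-0.1 -0.6 -1.2]
8 85 [564.9 178.  172.2]
28.0 [563.8 177.2 169.7] [-3.14    0.4307  3.0879] 0.5949897501368975
shift [-2.   0.9 -1.8] turn [-0.001  -0.0056  0.0012]
8 40 [593.8 176.4 137.7]
28.0 [563.8 177.2 169.7] [-3.14    0.4307  3.0879] 0.5949897501368975
shift [-13.9   1.   41.6] turn [-0.001  -0.0056  0.0012]
8 1 [618.8 175.1 107.8]
28.0 [563.8 177.2 169.7] [-3.14    0.4307  3.0879] 0.5949897501368975
shift [-24.2   1.   79.2] turn [-0.001  -0.0056  0.0012]
0 0 [613.3 175.4 101.9]
28.0 [563.8 177.2 169.7] [-3.14    0.4307  3.0879] 0.5949897501368975
shift [-16.7   1.   82.3] turn [-0.001  -0.0056  0.0012]
```

send_rows --targets '[-0.005, 0.001, 0.015, 0, -0.006, 0, -1, -0.01, 0.001, 0.03, 0, -0.006, 0, -1, -0.014, 0.001, 0.042, 0, -0.006, 0, -1, -0.017, 0.001, 0.053, 0, -0.006, 0, -1, -0.02, 0.001, 0.063, 0, -0.006, 0, -1, -0.022, 0.001, 0.071, 0, -0.006, 0, -1, -0.022, 0.001, 0.071, 0, -0.006, 0, -1, -0.022, 0.001, 0.071, 0, -0.006, 0, -1]'

```text
clock: 28.67
eef_pos: [613.9, 175.6, 114.8]
tcp_rot: [-3.14, 0.438, 3.087]
contact_force: [-0.2, 0.8, -0.6]
opening: 0.593
grasp_force: 62.9
```

```bash
python3 - <<'E'
import q
from h import *
f=grab('side','s8.png');c=f['color']
# tag end & stand points predicted in side view
u,n,seat=q.u,q.n,q.seat
s=r.sense();P=s['eef_pos']
h=cv2.cvtColor(c,cv2.COLOR_BGR2HSV)
m=((h[...,0]>12)&(h[...,0]<24)&(h[...,1]>70)&(h[...,1]<135)&(h[...,2]>90)).astype(np.uint8)
m=cv2.morphologyEx(m,cv2.MORPH_OPEN,np.ones((3,3)))
k,l,st,ce=cv2.connectedComponentsWithStats(m)
pl=P-115.7*u-1.2*n; 
w=np.array([.055,.998,0])*27
for nm,a in(('plain',0),('hole',200)):
  print(nm,[tuple(np.round(proj(f,pl+a*u+b*w+7*n),1)) for b in(1,-1)])
for i in range(1,k):
  if st[i,4]>100 and 150<ce[i][0]<320 and 120<ce[i][1]<300: print(st[i],ce[i].round(),cv2.minAreaRect(np.argwhere(l==i)[:,::-1].astype(np.float32)))
E
```

```text
[ 0.371  0.37   2.011 -0.472  0.397 -0.741] [-0.2  0.8 -0.6]
8 85 [564.9 178.  172.2]
28.6667 [613.9 175.6 114.8] [-3.1404  0.4378  3.0871] 0.5928671170582653
shift [ 20.1  -0.3 -72.7] turn [-0.001   0.0015  0.0005]
8 40 [593.8 176.4 137.7]
28.6667 [613.9 175.6 114.8] [-3.1404  0.4378  3.0871] 0.5928671170582653
shift [  8.6  -0.3 -29.2] turn [-0.001   0.0015  0.0005]
8 1 [618.8 175.1 107.8]
28.6667 [613.9 175.6 114.8] [-3.1404  0.4378  3.0871] 0.5928671170582653
shift [-1.5 -0.2  8.4] turn [-0.001   0.0015  0.0005]
0 0 [613.3 175.4 101.9]
28.6667 [613.9 175.6 114.8] [-3.1404  0.4378  3.0871] 0.5928671170582653
shift [ 6.  -0.2 11.5] turn [-0.001   0.0015  0.0005]
plain [(np.float64(232.4), np.float64(267.6)), (np.float64(244.1), np.float64(256.8))]
hole [(np.float64(185.4), np.float64(211.0)), (np.float64(198.3), np.float64(201.8))]
[185 203  22  30 338] [196. 215.] ((198.48825073242188, 216.6529541015625), (26.57398223876953, 19.849136352539062), 49.398704528808594)
[206 224  39  44 823] [224. 246.] ((223.45079040527344, 246.0409698486328), (45.709171295166016, 20.357864379882812), 50.19443130493164)
```

The side-view mask (x 185-245, y 203-268) matches the predicted tag corners. Final descent and slide to the ledge.

send_rows --targets '[-0.001, 0, 0.004, 0, 0, 0, -1, -0.0015, 0, 0.008, 0, 0, 0, -1, -0.0015, 0, 0.008, 0, 0, 0, -1, 0.001, 0, 0.009, 0, 0, 0, -1, 0.004, 0, 0.0105, 0, 0, 0, -1, 0.005, 0, 0.011, 0, 0, 0, -1, 0.005, 0, 0.011, 0, 0, 0, -1]'

```text
clock: 29.3
eef_pos: [614.2, 176.0, 103.5]
tcp_rot: [-3.141, 0.439, 3.088]
contact_force: [0.9, -0.4, 0.6]
opening: 0.6
grasp_force: 63.1
```

```bash
python3 q.py | tail -2; python3 -c "
from rig import r;print(r.sense()['contact_force'])"
```

```text
29.3 [614.2 176.  103.5] [-3.1409  0.4393  3.0878] 0.5998274498912395
shift [ 1.4 -0.7  1. ] turn [-0.0002  0.003   0.0011]
[ 0.90374085 -0.36073329  0.60680266]
```

send_rows --targets '[0.001, -0.0005, 0.0035, 0, 0, 0, -1, 0.001, -0.0005, 0.0035, 0, 0, 0, -1, 0.001, -0.0005, 0.0035, 0, 0, 0, -1]'

```text
clock: 29.55
eef_pos: [614.6, 176.0, 103.0]
tcp_rot: [3.141, 0.442, 3.087]
contact_force: [-29.4, -0.7, 45.3]
opening: 0.597
grasp_force: 71.0
```

send_rows --targets '[0.001, 0, -0.0025, 0, 0, 0, -1, 0.001, 0, -0.0025, 0, 0, 0, -1]'

```text
clock: 29.72
eef_pos: [614.0, 176.1, 103.6]
tcp_rot: [3.141, 0.442, 3.088]
contact_force: [4.4, -2.9, 4.4]
opening: 0.598
grasp_force: 63.2
```

Seated on the floor. I release and back off along the tool axis.

send_rows --targets '[0, 0, 0, 0, 0, 0, 0.4, 0, 0, 0, 0, 0, 0, 0.7, 0, 0, 0, 0, 0, 0, 1, 0, 0, 0, 0, 0, 0, 1, 0, 0, 0, 0, 0, 0, 1, 0.002, 0, -0.01, 0, 0, 0, 1, 0.006, 0, -0.03, 0, 0, 0, 1, 0.012, 0, -0.06, 0, 0, 0, 1, 0.02, 0, -0.1, 0, 0, 0, 1, 0.02, 0, -0.14, 0, 0, 0, 1, 0.02, 0.02, -0.17, 0, 0, 0, 1, 0.02, 0.03, -0.18, 0, 0, 0, 1]'

```text
clock: 30.72
eef_pos: [519.6, 212.2, 261.2]
tcp_rot: [3.138, 0.444, 3.085]
contact_force: [1.3, 0.1, 0.2]
opening: 1.003
grasp_force: 0.0
```

```bash
python3 - <<'E'
import q
from h import *
u,n,seat=q.u,q.n,q.seat;w=np.array([.055,.998,0])*27
for cam in('side','wrist','top'):
  f=grab(cam,cam+'9.png');h=cv2.cvtColor(f['color'],cv2.COLOR_BGR2HSV)
  m=((h[...,0]>12)&(h[...,0]<25)&(h[...,1]>60)&(h[...,1]<135)&(h[...,2]>90)).astype(np.uint8)
  m=cv2.morphologyEx(m,cv2.MORPH_OPEN,np.ones((3,3)))
  k,l,st,ce=cv2.connectedComponentsWithStats(m)
  print(cam,[np.round(proj(f,seat+a*u+b*w+7*n)).tolist() for a in(0,200) for b in(1,-1)],'ctr',np.round(proj(f,seat+100*u+7*n)))
  for i in range(1,k):
    if st[i,4]>150: print('  ',st[i].tolist(),ce[i].round().tolist())
E
```

```text
[ 0.528  0.05   2.027 -0.363  0.719 -0.754] [1.3 0.1 0.2]
8 85 [564.9 178.  172.2]
30.7167 [519.6 212.2 261.2] [3.1376 0.4437 3.0852] 1.0033146302653124
shift [ -4.3 -32.  100.5] turn [ 0.0034  0.0074 -0.0012]
8 40 [593.8 176.4 137.7]
30.7167 [519.6 212.2 261.2] [3.1376 0.4437 3.0852] 1.0033146302653124
shift [-15.7 -32.1 144.1] turn [ 0.0034  0.0074 -0.0012]
8 1 [618.8 175.1 107.8]
30.7167 [519.6 212.2 261.2] [3.1376 0.4437 3.0852] 1.0033146302653124
shift [-25.5 -32.2 181.8] turn [ 0.0034  0.0074 -0.0012]
0 0 [613.3 175.4 101.9]
30.7167 [519.6 212.2 261.2] [3.1376 0.4437 3.0852] 1.0033146302653124
shift [-18.  -32.2 184.8] turn [ 0.0034  0.0074 -0.0012]
side [[233.0, 271.0], [245.0, 260.0], [186.0, 215.0], [199.0, 206.0]] ctr [216. 238.]
   [0, 0, 264, 289, 52654] [111.0, 107.0]
   [294, 103, 51, 37, 981] [326.0, 124.0]
   [371, 127, 78, 65, 2514] [408.0, 162.0]
   [185, 207, 60, 64, 1365] [215.0, 238.0]
   [316, 227, 51, 20, 558] [341.0, 236.0]
wrist [[252.0, 72.0], [200.0, 72.0], [253.0, 263.0], [202.0, 264.0]] ctr [227. 169.]
   [199, 73, 55, 191, 9485] [226.0, 164.0]
   [149, 272, 219, 92, 14748] [260.0, 314.0]
   [0, 280, 111, 42, 2701] [47.0, 296.0]
   [423, 290, 88, 27, 1224] [464.0, 300.0]
   [62, 373, 30, 11, 235] [77.0, 379.0]
   [428, 373, 28, 11, 216] [440.0, 379.0]
top [[193.0, 206.0], [207.0, 207.0], [190.0, 161.0], [205.0, 161.0]] ctr [199. 185.]
   [449, 37, 63, 123, 4987] [487.0, 106.0]
   [190, 159, 18, 49, 786] [199.0, 182.0]
   [0, 224, 53, 117, 5054] [23.0, 274.0]
   [270, 232, 19, 41, 480] [279.0, 252.0]
   [379, 235, 89, 59, 2095] [423.0, 264.0]
   [450, 328, 62, 17, 662] [477.0, 335.0]
   [482, 360, 30, 24, 521] [496.0, 371.0]
```

In all three views the tag's mask matches the seated position to within about 1–2 px. The lever has not been touched since it was raised. Handing in.

```bash
python3 -c "
from rig import r
print(r.sign_off())"
```

```text
the job is handed in; nothing more can be done
None
```

I raised the lever to its top stop, drew out the tag and stood it in the stand, plain end in the pocket and hole end up; the job was handed in after about 31 s of robot time, and the hand-in gave no verdict.

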